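# Set the telescoping probe to the tube's depth

## Task

Set the telescoping probe to the depth of the sample tube under it: twist its wing grip anticlockwise to unlock the inner section, slide it down slowly by feel until the tip rests gently on the tube's raised inner bottom, then, keeping it there, twist it back clockwise until it is clamped tight, and let go. Do not press hard on the tube, and leave the tube rack, the bottle and the cap box where they stand.

Things in the scene. Friction and masses are not known exactly. Their poses are not given: they have to be found in the camera images.
- station: Fixed bench stand: grey base 170 x 110 x 10 mm, aluminium tube block 56 x 56 mm, 60 mm high, steel column 18 mm thick, 164 mm high, 85 mm behind the block (station +x), and a short arm at 132 mm height that carries the probe's sleeve over the tube. Origin: on the table; its z axis is the probe's vertical axis.
- sleeve: Fixed outer section of the telescope: upright steel tube, 25 mm in diameter, from 106 to 161 mm above the table, with a ribbed black nose, 30 mm in diameter, above it up to 182 mm. A clamp in the nose grips the inner section when that is twisted clockwise. Origin as the station's.
- probe: Moving inner section, 0.18 kg: flat black wing grip on top, a 16 mm stem that runs in the sleeve, a 5 mm round-ended rod below. It only slides along and turns about the station's z axis. Origin: on that axis, 18 mm below the tip. Unlocked it slides with about 4 N of drag and stays where it is left; locked it resists 15 to 30 N, the more the tighter.
- wing (a point): Centre of the wing grip, on the probe's axis. The wing is an upright plate 14 mm thick, 46 mm long, 34 mm high; x runs along its length, z up: pinch it across y. It is 209 mm + slide above the table; at slide 0 its underside is 10 mm above the nose. At twist 0 its x axis stands 0.70 rad anticlockwise from the station's x axis.
- tip (a point): Lower end of the probe rod, on the probe's axis, 191 mm below the wing's centre.
- mouth (a point): Centre of the open mouth of the sample tube, on the probe's axis, 87 mm above the table.
- tube: Clear sample tube, 16 mm outside, 13.6 mm inside, 75 mm long, fixed upright in the block, foot 12 mm above the table. Its raised false bottom is hidden inside, somewhere from 24 to 58 mm above the table, different each time, not measured: only felt. It gives about 1 mm per 10 N and breaks above 20 N: lower the probe at 10 mm/s or less. Origin as the station's.
- slide (a joint): Height of the inner section above its lowest position, m, 0 to 0.070, growing upward (the tip is at 18 mm + slide above the table). At the start 0.050 to 0.068.
- twist (a joint): Turn of the inner section, rad, growing clockwise seen from above (the locking way), 0 to 1.40 with a stop at each end. Below about 0.6 rad it is unlocked; from there to 1.40 the clamp tightens (about 0.3 Nm to turn it home) and keeps its place when let go; from about 1.0 on it is clamped tight. At the start 1.05 to 1.35, locked.
- rack: Black tube rack, 132 x 92 x 55 mm, with 24 small tubes standing in it up to 82 mm, beside the station. Origin: centre of its underside. Bystander.
- bottle: Amber reagent bottle, 60 mm in diameter, 125 mm high. Origin: centre of its underside. Bystander.
- capbox: Clear open box of white tube caps, 90 x 70 x 35 mm. Origin: centre of its underside. Bystander.
There are look-alikes about, which are no part of the job. Of the things that look like the station, the middle-sized one is meant.

How it is judged:
On the way, in this order (a step that is already met when the one before it is completed fails the run):
1. the inner section is unlocked: its clamp no longer grips it (contact force between probe and sleeve below 1 N), for 0.2 s.
2. the probe's tip touches the tube's inner bottom (contact force between probe and tube above 0.5 N), for 0.2 s.
At the end, for the whole second after the job is handed in: the probe's tip rests on the tube's inner bottom (within 1.5 mm of it), and the inner section is twisted clockwise and clamped tight (the clamp presses on it with more than 20 N, which it does from a twist of about 1.0 rad on) and is at rest (slower than 2 mm/s) (distance between tip and floor_pad below 0.0065 m and contact force between probe and sleeve above 20 N and velocity of joint slide between -0.002 and 0.002 m/s); the robot touches nothing.
It fails at once if the tube's bottom is pressed with more than 20 N (contact force between probe and tube above 20 N).
It fails at once if the rack, the bottle or the cap box is moved by more than 20 mm or tipped (distance of any of rack, bottle, capbox from where it was at the start of the episode above 0.02 m or angle between any of rack, bottle, capbox's own z axis and vertical above 0.2 rad).
It also fails if it takes over 48 s, if anything falls off the work surface, if the arm or the gripper's body presses on something with over 40 N, if the wrist force passes 120 N, or if a joint passes its speed limit or range.

## Robot

A 6-joint arm with a two-finger parallel gripper is mounted at the origin on the work surface. World frame = base frame: x ahead of the robot, y to its left, z up, the work surface at z = 0. Lengths are in m, angles in rad, forces in N, time in s.
With the tool pointing down it reaches from about 0.375 to 0.9 m from the base axis. Payload 3.1 kg.
Tool frame: the origin (TCP) lies between the finger pads; the fingertips stand 22 mm ahead of it and the grasp point (between the pads) lies 3 mm ahead of it; z points along the fingers, y is the direction in which the jaws open and shut (so a half turn about z gives the same grasp; the last joint's range is limited). The gripper opens to 87 mm and grips with 3 to 60 N. Pads are 19 mm wide; open, the fingers measure 117 mm over their backs; the gripper's body (75 mm by 190 mm) begins 51 mm behind the grasp point.
Start: joints at [1.145, 0.527, 1.433, -0, 1.181, -0.178], TCP at [0.153, 0.606, 0.208] pointing down, gripper open.
Joint ranges: [-3.08, 3.08], [-0.75, 2.2], [0.22, 2.44], [-1.43, 4.57], [0, 2.65], [-2.85, 2.85]. Speed limits (rad/s): [2.79, 2.79, 3.14, 3.14, 3.14, 3.14].

## Interface

Orientations are given as a unit quaternion [x, y, z, w].
In Python, from rig import get_obs, camera, get_calibration, hand_in, search_frame gives the robot as it stands.
- The arm moves only by the shell command python3 -m jog 'ROWS' [FORCE]. ROWS is JSON, a list of rows, each an object with "grip": the closure in counts, from 0 (fully open) to 255 (shut); "travel": the shift along the world's x, y, z in cm, a list of three; "twist": the turn about the world's z in degrees. A call has 1 to 8 rows; each row shifts and turns the commanded pose from where the row before left it; what a row does not reach is not made up. A row lasts 1/10 s, in which the tool goes at most 50 mm and 8.59 degrees, less where a joint would pass 70% of its speed; a pose out of reach is approached as far as the arm can. A call is refused whole if a number of a shift passes 5 or a number of a turn 8.59, either way. A call with a gripper value outside its range is refused whole. The fingers move at their own pace and stop on an object; FORCE is the grip in N (left out, the last holds). Time passes only in rows, so rows that do not move let the fingers close. It gives the time, the measured TCP pose, the force and the opening at its end, in the units of the state.
- get_obs(): the state, without advancing time (a new reading comes with each control period).
- camera(name): name is "scene" or "top" or "wrist"; returns the picture (400x640x3 uint8, red, green, blue); there is no depth.
- get_calibration(name): a dict with "fx", "fy", "cx", "cy" (pixels), "R" (3x3) and "t" (3): a world point X has camera coordinates R X + t; the wrist camera has in their place "T_tool_cam" (4x4, takes a point from camera to tool coordinates, whose origin is the TCP and whose axes are the flange's). Camera axes: x right, y down, z forward; pixel columns grow to the right and rows downward; lengths in m; the calibration is good to about 2 mm. The wrist camera is an equidistant fisheye: a pixel r from the principal point sees the ray r / f radians off the axis. A picture is of the moment at which its call begins: read the wrist's pose just before it. get_calibration takes no time and is no camera call.
- hand_in(): hands the job in, once; it reports no verdict.
Trained networks look in the newest picture that a camera, given by its name, has taken for a name from the list of things; names that differ only in an ending like _2 or _b are one class to them, and where a whole thing is asked for, a point or a joint stands for the part that bears it (a point fixed in the world has none). Each returns a list of dicts, best first, with "p" (0 to 1); they miss things now and then, are a little off and sometimes report something else, mostly with a low value. They report only what shows in the picture. A call takes as long as a camera call. They do not tell look-alikes from the thing itself.
- search_frame(target, camera): "at" ([x, y, z] in m, in world coordinates, good to about 4 mm: the middle of the surface that is visible of it).
The state is a dict: "time": time; "q": joint angles; "joint_velocities": joint speeds; "joint_torque": joint torques, N m; "position": TCP position; "tool_rot": TCP orientation; "ft_force": force on the tool from outside, world axes, zero at the start; "moment": the same for the moment, N m; "grip_width": finger opening in m.
Only numpy, scipy, OpenCV 4.12 (cv2) and the standard library are available. Lean on these libraries where they do the work, as an engineer would, in place of code of your own. Each camera call takes 0.05 s, during which the arm holds its last target. There are 200 camera calls.

## Working session

There is one attempt and no reset: what is moved stays moved. The work goes in short steps, Python scripts to look and compute and a shell command to move; the robot and the scene stay as the last step left them, time stands still between calls to the robot, and variables do not carry over. Pictures are saved under pics/ and viewed, about 8 in all and at most 12, crops included, and the job is handed in when it is done.

```bash
mkdir -p pics; python3 - <<'E'
from rig import *
import cv2,numpy as np
o=get_obs();print(o['time'],o['position'],o['tool_rot'],o['ft_force'],o['grip_width'])
for c in('scene','top'):
    im=camera(c);cv2.imwrite(f'pics/{c}0.png',im[:,:,::-1])
    k=get_calibration(c);R=np.array(k['R']);t=np.array(k['t']);print(c,k['fx'],(-R.T@t).round(3))
    for n in('station','wing','sleeve','rack','bottle','capbox'):
        for d in search_frame(n,c):
            X=np.array(d['at']);p=R@X+t
            print(n,d['p'],X.round(3),(k['fx']*p[0]/p[2]+k['cx']).round(),(k['fy']*p[1]/p[2]+k['cy']).round())
E
```

```text
0.0 [0.15232088 0.60535869 0.20664551] [ 1.23080084e-01  9.92396132e-01 -1.04924714e-03 -3.31746025e-04] [ 0.55916972  0.94259151 -0.29181712] 0.08712147994814146
scene 382.8509614998891 [1.16  0.116 0.719]
station 0.96 [0.558 0.059 0.06 ] 326.0 229.0
station 0.83 [0.766 0.085 0.011] 329.0 323.0
station 0.66 [0.33  0.199 0.035] 384.0 178.0
wing 0.83 [0.532 0.059 0.267] 327.0 150.0
wing 0.66 [0.274 0.203 0.273] 394.0 90.0
sleeve 0.72 [0.275 0.204 0.214] 392.0 111.0
sleeve 0.65 [0.536 0.068 0.163] 330.0 190.0
sleeve 0.48 [0.739 0.09  0.116] 333.0 281.0
rack 0.82 [0.632 0.22  0.056] 397.0 261.0
bottle 0.89 [ 0.525 -0.079  0.069] 270.0 212.0
capbox 0.57 [ 0.62  -0.102  0.018] 254.0 256.0
top 451.5138123422393 [0.405 0.055 1.121]
station 0.95 [0.304 0.193 0.013] 269.0 312.0
station 0.93 [0.537 0.052 0.011] 326.0 215.0
station 0.76 [0.732 0.075 0.006] 316.0 139.0
wing 0.84 [0.261 0.204 0.288] 244.0 351.0
wing 0.76 [0.522 0.058 0.294] 324.0 205.0
wing 0.48 [0.729 0.084 0.155] 311.0 122.0
sleeve 0.58 [0.274 0.192 0.222] 256.0 338.0
sleeve 0.49 [0.72  0.084 0.103] 312.0 132.0
rack 0.87 [0.595 0.224 0.051] 255.0 190.0
bottle 0.76 [ 0.501 -0.084  0.089] 386.0 226.0
capbox 0.92 [ 0.623 -0.105  0.016] 389.0 180.0
```

View pics/scene0.png

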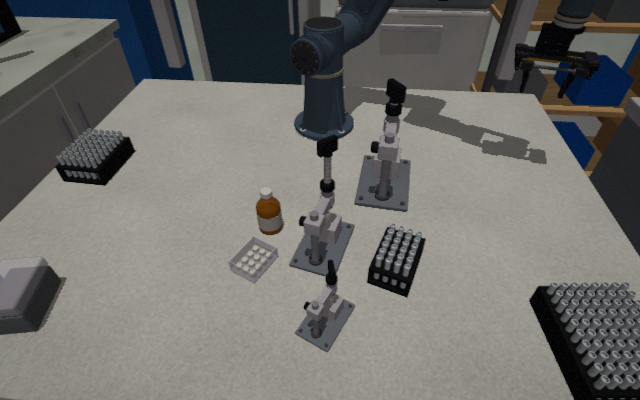

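View pics/top0.png

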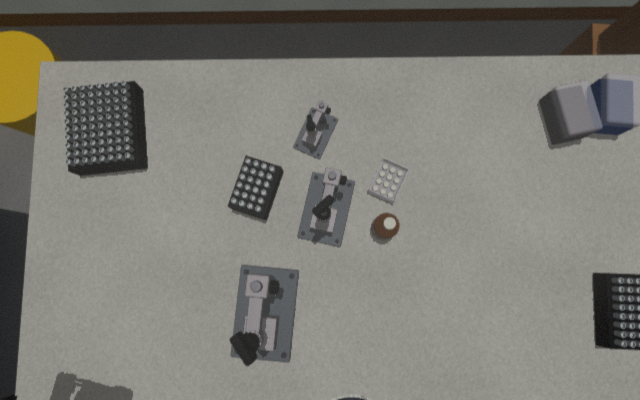

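Three station look-alikes show up in the top view: large (266,312), middle (326,210) and small (316,130). The middle one's base measures about 70 x 45 px at 406 px/m, or about 170 x 110 mm, so it is the one described. I'll confirm that in a crop.

```bash
python3 - <<'E'
import cv2,numpy as np
a=cv2.imread('pics/top0.png')[160:255,280:375];b=cv2.imread('pics/scene0.png')[130:280,275:375]
a=cv2.resize(a,(480,480),interpolation=2);b=cv2.resize(b,(320,480),interpolation=2)
cv2.imwrite('pics/crop1.png',np.hstack([a,b]))
E
```

```text
(no output)
```

View pics/crop1.png

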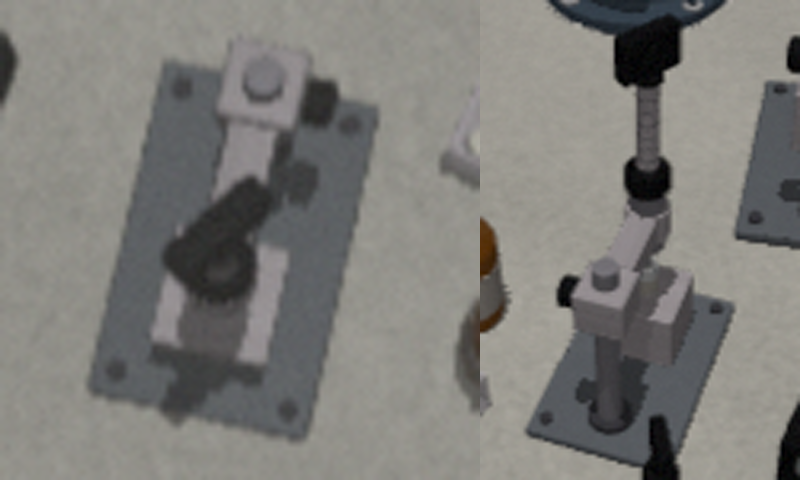

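The crop shows the middle station: column at crop (264,82), wing at (220,232), nose at (215,268). Next I work out its pose.

```bash
cat > g.py <<'E'
import numpy as np
from rig import get_calibration
from scipy.optimize import least_squares
def proj(c,X):
    k=get_calibration(c);p=np.array(k['R'])@X+np.array(k['t']);return np.array([k['fx']*p[0]/p[2]+k['cx'],k['fy']*p[1]/p[2]+k['cy']])
def back(c,uv,z):
    k=get_calibration(c);R=np.array(k['R']);C=-R.T@np.array(k['t'])
    d=R.T@np.array([(uv[0]-k['cx'])/k['fx'],(uv[1]-k['cy'])/k['fy'],1]);return C+d*(z-C[2])/d[2]
T=lambda u,v:np.array([280+u*95/480-.4,160+v*95/480-.4])
S=lambda u,v:np.array([275+(u-480)/3.2-.4,130+v/3.2-.4])
E
python3 - <<'E'
from g import *
c=[back('top',T(*p),.01) for p in((163,62),(378,105),(305,440),(90,392))]
print([np.linalg.norm(c[i]-c[(i+1)%4]).round(3) for i in range(4)])
x=(c[0]+c[1]-c[2]-c[3])[:2];yaw=np.arctan2(x[1],x[0]);print('yaw',yaw)
u=np.array([np.cos(yaw),np.sin(yaw)])
for n,p in(('coltop top',back('top',T(264,80),.164)),('coltop scene',back('scene',S(606,268),.164))):print(n,p,p[:2]-.085*u)
print('nose scene',back('scene',S(648,177),.172)) 
f=lambda X:np.r_[proj('top',X[:3]+[0,0,.017])-T(220,230),proj('scene',X[:3])-S(647,52)]
r=least_squares(f,[.52,.06,.27]);print('wing',r.x,r.fun)
# wing plate direction on top
a=back('top',T(255,196),.285);b=back('top',T(186,258),.285);print('wing dir',np.arctan2(a[1]-b[1],a[0]-b[0]),np.linalg.norm(a-b))
from rig import get_obs;from scipy.spatial.transform import Rotation as Ro
M=Ro.from_quat(get_obs()['tool_rot']).as_matrix();print('tool y',np.arctan2(M[1,1],M[0,1]))
E
```

```text
[np.float64(0.109), np.float64(0.17), np.float64(0.107), np.float64(0.168)]
yaw -0.22610905263668674
coltop top [0.60472482 0.0396893  0.164     ] [0.5218884  0.05874523]
coltop scene [0.61202226 0.04022923 0.164     ] [0.52918584 0.05928516]
nose scene [0.53035133 0.05970583 0.172     ]
wing [0.52288016 0.05850664 0.2701959 ] [ 0.10996362 -0.01067997  0.12006332  0.00133288]
wing dir -0.8452111358180021 0.034481128977503155
tool y 1.3240609217062373
```

The axis is at about (0.523, 0.059), with the wing at z 0.270 (slide about 0.061), station yaw -0.23 and wing direction about -0.84, which makes the twist about 1.3. All of these fall within the stated ranges. Next: raise, traverse, and turn the jaws to yaw about 0.73.

```bash
python3 -m jog '[{"grip":0,"travel":[0,0,4.5],"twist":0},{"grip":0,"travel":[0,0,4.5],"twist":0},{"grip":0,"travel":[0,0,4.5],"twist":0},{"grip":0,"travel":[0,0,4.5],"twist":0},{"grip":0,"travel":[2.3,-3.4,0],"twist":0},{"grip":0,"travel":[2.3,-3.4,0],"twist":-3},{"grip":0,"travel":[2.3,-3.4,0],"twist":-3},{"grip":0,"travel":[2.3,-3.4,0],"twist":-3}]' 20
python3 -m jog '[{"grip":0,"travel":[2.3,-3.4,0],"twist":-3},{"grip":0,"travel":[2.3,-3.4,0],"twist":-3},{"grip":0,"travel":[2.3,-3.4,0],"twist":-3},{"grip":0,"travel":[2.3,-3.4,0],"twist":-3},{"grip":0,"travel":[2.3,-3.4,0],"twist":-3},{"grip":0,"travel":[2.3,-3.4,0],"twist":-3},{"grip":0,"travel":[2.3,-3.4,0],"twist":-3},{"grip":0,"travel":[2.3,-3.4,0],"twist":-3}]'
python3 -m jog '[{"grip":0,"travel":[2.3,-3.4,0],"twist":-1},{"grip":0,"travel":[2.3,-3.4,0],"twist":0},{"grip":0,"travel":[2.3,-3.4,0],"twist":0},{"grip":0,"travel":[2.3,-3.4,0],"twist":0},{"grip":0,"travel":[0,0,0],"twist":0},{"grip":0,"travel":[0,0,0],"twist":0}]'
python3 - <<'E'
from rig import *
import cv2,numpy as np
from scipy.spatial.transform import Rotation as Ro
o=get_obs();M=Ro.from_quat(o['tool_rot']).as_matrix();print(o['position'],np.arctan2(M[1,1],M[0,1]))
im=camera('wrist');k=get_calibration('wrist');print({a:np.round(v,3) for a,v in k.items()})
for d in search_frame('wing','wrist'):print(d)
cv2.imwrite('pics/w1.png',im[:,:,::-1])
E
```

```text
time: 1.5
position: [0.2451, 0.4687, 0.3878]
tool_rot: [0.201, 0.98, 0.0, 0.0]
ft_force: [1.0, 0.6, -0.0]
grip_width: 0.0869
time: 2.3
position: [0.4292, 0.1965, 0.3879]
tool_rot: [0.401, 0.916, 0.0, 0.0]
ft_force: [0.8, 0.4, 0.8]
grip_width: 0.0874
time: 2.9
position: [0.5207, 0.0613, 0.3873]
tool_rot: [0.409, 0.913, 0.0, -0.001]
ft_force: [-0.3, -0.0, -0.3]
grip_width: 0.0871
[0.52070682 0.06134931 0.38728261] 0.7284533669062665
{'fx': np.float64(309.707), 'fy': np.float64(309.707), 'cx': np.float64(321.24), 'cy': np.float64(200.687), 'T_tool_cam': array([[ 0.   , -0.963, -0.271,  0.074],
       [ 1.   , -0.   ,  0.001,  0.001],
       [-0.001, -0.271,  0.963, -0.176],
       [ 0.   ,  0.   ,  0.   ,  1.   ]])}
{'at': [0.5262, 0.0577, 0.292], 'p': 0.85}
{'at': [0.7243, 0.0842, 0.1526], 'p': 0.47}
```

View pics/w1.png

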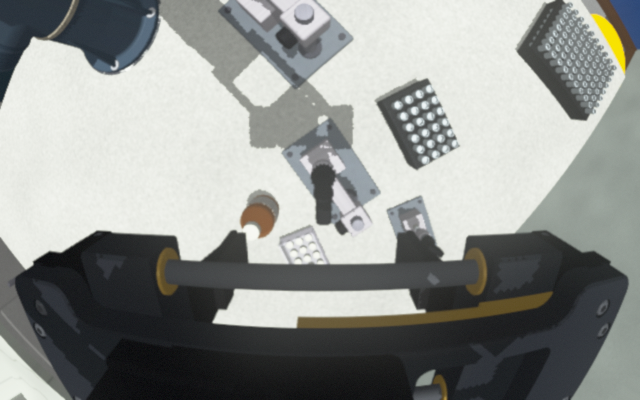

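The wing is the dark band at about (323,165–225), lined up between the jaws (inner faces at x about 240 and 400). I'll refine its centre from this view.

```bash
python3 - <<'E'
from rig import *
import cv2,numpy as np
from scipy.spatial.transform import Rotation as Ro
o=get_obs();M=Ro.from_quat(o['tool_rot']).as_matrix();k=get_calibration('wrist');T=np.array(k['T_tool_cam'])
def wb(u,v,z):
    a,b=(u-k['cx'])/k['fx'],(v-k['cy'])/k['fy'];r=np.hypot(a,b)
    d=M@T[:3,:3]@np.array([a/r*np.sin(r),b/r*np.sin(r),np.cos(r)]);C=M@T[:3,3]+o['position'];return C+d*(z-C[2])/d[2]
im=cv2.imread('pics/w1.png');cv2.imwrite('pics/w1c.png',cv2.resize(im[130:250,260:400],(700,600),interpolation=2))
print(wb(324,222,.287),wb(322,190,.287),wb(323,206,.287))
E
```

```text
[0.53900396 0.04654418 0.287     ] [0.51671213 0.06851644 0.287     ] [0.52768447 0.05769972 0.287     ]
```

View pics/w1c.png

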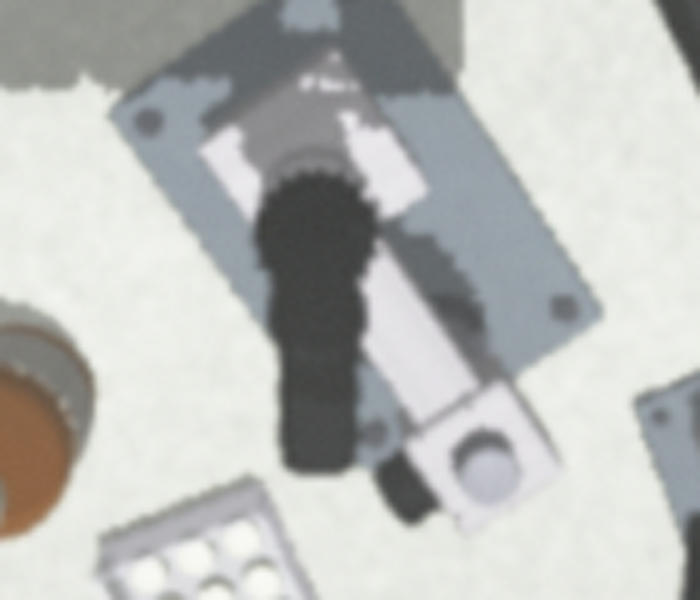

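The wing's top face spans about crop (318,240–470), so its centre is near (0.524, 0.060), in agreement with the top view. Now descend and close.

```bash
python3 -m jog '[{"grip":0,"travel":[0.3,-0.1,-2],"twist":2},{"grip":0,"travel":[0,0,-3],"twist":0},{"grip":0,"travel":[0,0,-3],"twist":0},{"grip":0,"travel":[0,0,-2],"twist":0},{"grip":0,"travel":[0,0,-1.2],"twist":0},{"grip":0,"travel":[0,0,0],"twist":0},{"grip":0,"travel":[0,0,0],"twist":0}]'
python3 -m jog '[{"grip":120,"travel":[0,0,0],"twist":0},{"grip":170,"travel":[0,0,0],"twist":0},{"grip":180,"travel":[0,0,0],"twist":0},{"grip":190,"travel":[0,0,0],"twist":0},{"grip":200,"travel":[0,0,0],"twist":0}]' 15
python3 - <<'E'
from rig import *
import numpy as np
o=get_obs();print(o['position'],o['ft_force'],o['moment'],o['grip_width'])
E
```

```text
time: 3.7
position: [0.5241, 0.0616, 0.2766]
tool_rot: [0.391, 0.92, 0.0, 0.001]
ft_force: [1.0, 0.5, 0.5]
grip_width: 0.0866
time: 4.2
position: [0.5237, 0.061, 0.2759]
tool_rot: [0.392, 0.92, 0.0, 0.0]
ft_force: [-1.2, -0.6, -0.1]
grip_width: 0.0548
[0.52373803 0.06099794 0.27586014] [-1.23938929 -0.55275828 -0.0783231 ] [ 0.01396115 -0.01242562 -0.0445379 ] 0.05483608208554984
```

```bash
python3 -m jog '[{"grip":255,"travel":[0,0,0],"twist":0},{"grip":255,"travel":[0,0,0],"twist":0},{"grip":255,"travel":[0,0,0],"twist":0},{"grip":255,"travel":[0,0,0],"twist":0},{"grip":255,"travel":[0,0,0],"twist":0}]' 30
python3 - <<'E'
from rig import *
o=get_obs();print(o['position'],o['ft_force'],o['moment'],o['grip_width'])
E
```

```text
time: 4.7
position: [0.5236, 0.061, 0.2756]
tool_rot: [0.392, 0.92, -0.0, -0.0]
ft_force: [-1.1, -1.6, 0.4]
grip_width: 0.0146
[0.52362012 0.06103129 0.27563582] [-1.13405234 -1.56733357  0.40739537] [-0.45678456  0.4126664  -0.06170267] 0.014626761051407849
```

```bash
python3 -m jog '[{"grip":255,"travel":[0,0,0],"twist":0},{"grip":255,"travel":[0,0,0],"twist":5},{"grip":255,"travel":[0,0,0],"twist":5},{"grip":255,"travel":[0,0,0],"twist":5},{"grip":255,"travel":[0,0,0],"twist":5}]' 40
python3 -m jog '[{"grip":255,"travel":[0,0,0],"twist":7},{"grip":255,"travel":[0,0,0],"twist":7},{"grip":255,"travel":[0,0,0],"twist":7},{"grip":255,"travel":[0,0,0],"twist":6},{"grip":255,"travel":[0,0,0],"twist":0},{"grip":255,"travel":[0,0,0],"twist":0},{"grip":255,"travel":[0,0,0],"twist":0}]'
cat > s.py <<'E'
from rig import *
import numpy as np
from scipy.spatial.transform import Rotation as Ro
o=get_obs();M=Ro.from_quat(o['tool_rot']).as_matrix();y=np.arctan2(M[1,1],M[0,1])
print(o['time'],o['position'].round(4),'F',np.round(o['ft_force'],2),'M',np.round(o['moment'],3),o['grip_width'],'yaw',y,'twist~',.474+1.571-y)
E
python3 s.py
```

```text
time: 5.2
position: [0.523, 0.0604, 0.2756]
tool_rot: [0.225, 0.974, -0.001, -0.001]
ft_force: [-1.8, -1.0, 1.3]
grip_width: 0.0121
time: 5.9
position: [0.5228, 0.0599, 0.2756]
tool_rot: [-0.006, 1.0, -0.001, -0.001]
ft_force: [-3.6, -4.7, 1.3]
grip_width: 0.0121
5.9 [0.5228 0.0599 0.2756] F [-3.55 -4.74  1.27] M [-0.802  0.558  0.006] 0.012095102758708088 yaw 1.5837124400443747 twist~ 0.4612875599556252
```

```bash
python3 - <<'E'
from rig import *
import cv2,numpy as np
a=camera('wrist')[:,:,::-1];b=camera('scene')[:,:,::-1]
cv2.imwrite('pics/w2.png',np.hstack([cv2.resize(a[130:330,220:420],(400,400),interpolation=2),cv2.resize(b[90:240,260:410],(400,400),interpolation=2)]))
E
```

```text
(no output)
```

View pics/w2.png

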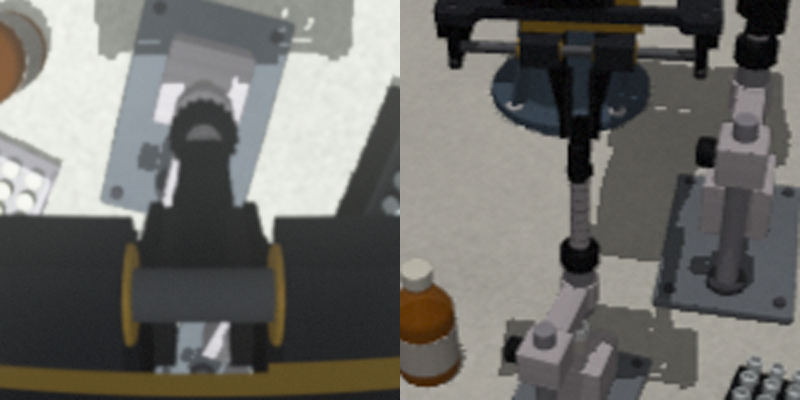

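The wing turned with the jaws: in the wrist crop at (205,190) it is still parallel to them. I'll open 10° more for margin and settle. Then I'll lower 15 mm, which stays above the highest possible bottom (tip from about 79 to 64 mm, bottom at most 58), at 8 mm/s.

```bash
python3 -m jog '[{"grip":255,"travel":[0,0,0],"twist":5},{"grip":255,"travel":[0,0,0],"twist":5},{"grip":255,"travel":[0,0,0],"twist":0},{"grip":255,"travel":[0,0,0],"twist":0},{"grip":255,"travel":[0,0,0],"twist":0}]'; python3 s.py
python3 -m jog '[{"grip":255,"travel":[0,0,-0.05],"twist":0},{"grip":255,"travel":[0,0,-0.05],"twist":0},{"grip":255,"travel":[0,0,-0.05],"twist":0},{"grip":255,"travel":[0,0,-0.05],"twist":0}]'; python3 s.py
```

```text
time: 6.5
position: [0.5229, 0.0597, 0.2756]
tool_rot: [-0.094, 0.996, -0.001, -0.001]
ft_force: [-2.8, -5.6, 2.5]
grip_width: 0.012
6.5 [0.5229 0.0597 0.2756] F [-2.81 -5.59  2.49] M [-0.916  0.531 -0.109] 0.01204914649520117 yaw 1.7582105956428915 twist~ 0.2867894043571084
time: 6.9
position: [0.5229, 0.0597, 0.2737]
tool_rot: [-0.094, 0.996, -0.001, -0.001]
ft_force: [-3.2, -6.1, 2.4]
grip_width: 0.0123
6.9 [0.5229 0.0597 0.2737] F [-3.21 -6.05  2.38] M [-0.968  0.631  0.032] 0.012287593544875262 yaw 1.7581891783527954 twist~ 0.2868108216472045
```

The slide moves freely: 4 N of drag less the 1.8 N weight is about 2.4 N.

```bash
python3 -m jog '[{"grip":255,"travel":[0,0,-0.08],"twist":0},{"grip":255,"travel":[0,0,-0.08],"twist":0},{"grip":255,"travel":[0,0,-0.08],"twist":0},{"grip":255,"travel":[0,0,-0.08],"twist":0},{"grip":255,"travel":[0,0,-0.08],"twist":0},{"grip":255,"travel":[0,0,-0.08],"twist":0},{"grip":255,"travel":[0,0,-0.08],"twist":0},{"grip":255,"travel":[0,0,-0.08],"twist":0}]'
python3 -m jog '[{"grip":255,"travel":[0,0,-0.08],"twist":0},{"grip":255,"travel":[0,0,-0.08],"twist":0},{"grip":255,"travel":[0,0,-0.08],"twist":0},{"grip":255,"travel":[0,0,-0.08],"twist":0},{"grip":255,"travel":[0,0,-0.08],"twist":0},{"grip":255,"travel":[0,0,-0.08],"twist":0},{"grip":255,"travel":[0,0,-0.06],"twist":0},{"grip":255,"travel":[0,0,-0.04],"twist":0}]'; python3 s.py
cat > guard.py <<'E'
import sys
from rig import get_obs
o=get_obs();f=o['ft_force'][2];print(round(o['position'][2],4),round(f,2),end=' | ');sys.exit(f>float(sys.argv[1]))
E
```

```text
time: 7.7
position: [0.5229, 0.0597, 0.2673]
tool_rot: [-0.094, 0.996, -0.001, -0.001]
ft_force: [-3.2, -4.9, 2.4]
grip_width: 0.0119
time: 8.5
position: [0.5229, 0.0597, 0.2615]
tool_rot: [-0.094, 0.996, -0.001, -0.001]
ft_force: [-2.8, -3.7, 2.4]
grip_width: 0.0121
8.5 [0.5229 0.0597 0.2615] F [-2.76 -3.66  2.41] M [-0.911  0.6   -0.028] 0.012122519119870665 yaw 1.7582890325550995 twist~ 0.28671096744490043
```

Fz holds at 2.4 N. From here I go by feel in 0.8 mm steps at 4 mm/s, with a force guard that stops the chain.

```bash
G="python3 guard.py 4.5"
{ python3 -m jog '[{"grip":255,"travel":[0,0,-0.04],"twist":0},{"grip":255,"travel":[0,0,-0.04],"twist":0}]' >/dev/null && $G && 
python3 -m jog '[{"grip":255,"travel":[0,0,-0.04],"twist":0},{"grip":255,"travel":[0,0,-0.04],"twist":0}]' >/dev/null && $G && 
python3 -m jog '[{"grip":255,"travel":[0,0,-0.04],"twist":0},{"grip":255,"travel":[0,0,-0.04],"twist":0}]' >/dev/null && $G && 
python3 -m jog '[{"grip":255,"travel":[0,0,-0.04],"twist":0},{"grip":255,"travel":[0,0,-0.04],"twist":0}]' >/dev/null && $G && 
python3 -m jog '[{"grip":255,"travel":[0,0,-0.04],"twist":0},{"grip":255,"travel":[0,0,-0.04],"twist":0}]' >/dev/null && $G && 
python3 -m jog '[{"grip":255,"travel":[0,0,-0.04],"twist":0},{"grip":255,"travel":[0,0,-0.04],"twist":0}]' >/dev/null && $G && 
python3 -m jog '[{"grip":255,"travel":[0,0,-0.04],"twist":0},{"grip":255,"travel":[0,0,-0.04],"twist":0}]' >/dev/null && $G && 
python3 -m jog '[{"grip":255,"travel":[0,0,-0.04],"twist":0},{"grip":255,"travel":[0,0,-0.04],"twist":0}]' >/dev/null && $G && 
python3 -m jog '[{"grip":255,"travel":[0,0,-0.04],"twist":0},{"grip":255,"travel":[0,0,-0.04],"twist":0}]' >/dev/null && $G && 
python3 -m jog '[{"grip":255,"travel":[0,0,-0.04],"twist":0},{"grip":255,"travel":[0,0,-0.04],"twist":0}]' >/dev/null && $G && 
python3 -m jog '[{"grip":255,"travel":[0,0,-0.04],"twist":0},{"grip":255,"travel":[0,0,-0.04],"twist":0}]' >/dev/null && $G && 
python3 -m jog '[{"grip":255,"travel":[0,0,-0.04],"twist":0},{"grip":255,"travel":[0,0,-0.04],"twist":0}]' >/dev/null && $G && echo clear; } ; python3 s.py
```

```text
0.2607 2.9 | 8.7 [0.5229 0.0597 0.2607] F [-4.18 -5.54  2.9 ] M [-0.927  0.566 -0.01 ] 0.012101311511880338 yaw 1.758213849337369 twist~ 0.286786150662631False
```

The guard's exit code was wrong because it returned a numpy bool. I'll fix it and continue.

```bash
sed -i 's/sys.exit(f>float(sys.argv\[1\]))/sys.exit(int(f>float(sys.argv[1])))/' guard.py; G="python3 guard.py 4.5"
{ python3 -m jog '[{"grip":255,"travel":[0,0,-0.04],"twist":0},{"grip":255,"travel":[0,0,-0.04],"twist":0}]' >/dev/null && $G && 
python3 -m jog '[{"grip":255,"travel":[0,0,-0.04],"twist":0},{"grip":255,"travel":[0,0,-0.04],"twist":0}]' >/dev/null && $G && 
python3 -m jog '[{"grip":255,"travel":[0,0,-0.04],"twist":0},{"grip":255,"travel":[0,0,-0.04],"twist":0}]' >/dev/null && $G && 
python3 -m jog '[{"grip":255,"travel":[0,0,-0.04],"twist":0},{"grip":255,"travel":[0,0,-0.04],"twist":0}]' >/dev/null && $G && 
python3 -m jog '[{"grip":255,"travel":[0,0,-0.04],"twist":0},{"grip":255,"travel":[0,0,-0.04],"twist":0}]' >/dev/null && $G && 
python3 -m jog '[{"grip":255,"travel":[0,0,-0.04],"twist":0},{"grip":255,"travel":[0,0,-0.04],"twist":0}]' >/dev/null && $G && 
python3 -m jog '[{"grip":255,"travel":[0,0,-0.04],"twist":0},{"grip":255,"travel":[0,0,-0.04],"twist":0}]' >/dev/null && $G && 
python3 -m jog '[{"grip":255,"travel":[0,0,-0.04],"twist":0},{"grip":255,"travel":[0,0,-0.04],"twist":0}]' >/dev/null && $G && 
python3 -m jog '[{"grip":255,"travel":[0,0,-0.04],"twist":0},{"grip":255,"travel":[0,0,-0.04],"twist":0}]' >/dev/null && $G && 
python3 -m jog '[{"grip":255,"travel":[0,0,-0.04],"twist":0},{"grip":255,"travel":[0,0,-0.04],"twist":0}]' >/dev/null && $G && 
python3 -m jog '[{"grip":255,"travel":[0,0,-0.04],"twist":0},{"grip":255,"travel":[0,0,-0.04],"twist":0}]' >/dev/null && $G && 
python3 -m jog '[{"grip":255,"travel":[0,0,-0.04],"twist":0},{"grip":255,"travel":[0,0,-0.04],"twist":0}]' >/dev/null && $G && echo clear; } ; python3 s.py
```

```text
0.2599 1.86 | 0.2591 2.65 | 0.2583 2.04 | 0.2575 2.2 | 0.2567 2.15 | 0.2559 2.96 | 0.2551 2.33 | 0.2543 3.15 | 0.2535 2.18 | 0.2527 2.06 | 0.2519 2.69 | 0.2511 1.42 | clear
11.1 [0.5229 0.0597 0.2511] F [-2.16 -5.67  1.42] M [-0.917  0.565 -0.03 ] 0.01214057281602299 yaw 1.7583373854384645 twist~ 0.2866626145615354
```

```bash
G="python3 guard.py 4.5"
{ python3 -m jog '[{"grip":255,"travel":[0,0,-0.04],"twist":0},{"grip":255,"travel":[0,0,-0.04],"twist":0}]' >/dev/null && $G && 
python3 -m jog '[{"grip":255,"travel":[0,0,-0.04],"twist":0},{"grip":255,"travel":[0,0,-0.04],"twist":0}]' >/dev/null && $G && 
python3 -m jog '[{"grip":255,"travel":[0,0,-0.04],"twist":0},{"grip":255,"travel":[0,0,-0.04],"twist":0}]' >/dev/null && $G && 
python3 -m jog '[{"grip":255,"travel":[0,0,-0.04],"twist":0},{"grip":255,"travel":[0,0,-0.04],"twist":0}]' >/dev/null && $G && 
python3 -m jog '[{"grip":255,"travel":[0,0,-0.04],"twist":0},{"grip":255,"travel":[0,0,-0.04],"twist":0}]' >/dev/null && $G && 
python3 -m jog '[{"grip":255,"travel":[0,0,-0.04],"twist":0},{"grip":255,"travel":[0,0,-0.04],"twist":0}]' >/dev/null && $G && 
python3 -m jog '[{"grip":255,"travel":[0,0,-0.04],"twist":0},{"grip":255,"travel":[0,0,-0.04],"twist":0}]' >/dev/null && $G && 
python3 -m jog '[{"grip":255,"travel":[0,0,-0.04],"twist":0},{"grip":255,"travel":[0,0,-0.04],"twist":0}]' >/dev/null && $G && 
python3 -m jog '[{"grip":255,"travel":[0,0,-0.04],"twist":0},{"grip":255,"travel":[0,0,-0.04],"twist":0}]' >/dev/null && $G && 
python3 -m jog '[{"grip":255,"travel":[0,0,-0.04],"twist":0},{"grip":255,"travel":[0,0,-0.04],"twist":0}]' >/dev/null && $G && 
python3 -m jog '[{"grip":255,"travel":[0,0,-0.04],"twist":0},{"grip":255,"travel":[0,0,-0.04],"twist":0}]' >/dev/null && $G && 
python3 -m jog '[{"grip":255,"travel":[0,0,-0.04],"twist":0},{"grip":255,"travel":[0,0,-0.04],"twist":0}]' >/dev/null && $G && 
python3 -m jog '[{"grip":255,"travel":[0,0,-0.04],"twist":0},{"grip":255,"travel":[0,0,-0.04],"twist":0}]' >/dev/null && $G && 
python3 -m jog '[{"grip":255,"travel":[0,0,-0.04],"twist":0},{"grip":255,"travel":[0,0,-0.04],"twist":0}]' >/dev/null && $G && 
python3 -m jog '[{"grip":255,"travel":[0,0,-0.04],"twist":0},{"grip":255,"travel":[0,0,-0.04],"twist":0}]' >/dev/null && $G && 
python3 -m jog '[{"grip":255,"travel":[0,0,-0.04],"twist":0},{"grip":255,"travel":[0,0,-0.04],"twist":0}]' >/dev/null && $G && echo clear; } ; python3 s.py
```

```text
0.2503 2.6 | 0.2495 2.48 | 0.2487 1.97 | 0.2479 2.72 | 0.2471 2.73 | 0.2463 2.77 | 0.2455 3.54 | 0.2447 2.01 | 0.2439 2.44 | 0.2433 3.78 | 0.2431 6.95 | 13.3 [0.5229 0.0597 0.2431] F [-4.7  -5.08  6.95] M [-0.878  0.839  0.049] 0.012122036657629585 yaw 1.758454281536851 twist~ 0.286545718463149
```

Contact: Fz rose to 6.95 N and the TCP stalled at 0.2431. Hold and read.

```bash
python3 -m jog '[{"grip":255,"travel":[0,0,0],"twist":0},{"grip":255,"travel":[0,0,0],"twist":0}]' >/dev/null; python3 s.py;python3 -m jog '[{"grip":255,"travel":[0,0,0],"twist":0},{"grip":255,"travel":[0,0,0],"twist":0}]' >/dev/null; python3 s.py
```

```text
13.5 [0.5229 0.0597 0.2431] F [-3.98 -5.96  6.36] M [-0.966  0.787 -0.041] 0.012517297122205166 yaw 1.7584438069818231 twist~ 0.2865561930181768
13.7 [0.5229 0.0597 0.2431] F [-3.96 -4.35  6.69] M [-0.909  0.799 -0.063] 0.011776956290178072 yaw 1.7584339204679595 twist~ 0.2865660795320404
```

Steady contact, about 4 N above drag, with the implied tip height near 46 mm (within 24–58). Now twist 55° clockwise while holding height.

```bash
python3 -m jog '[{"grip":255,"travel":[0,0,0],"twist":-4},{"grip":255,"travel":[0,0,0],"twist":-4},{"grip":255,"travel":[0,0,0],"twist":-4},{"grip":255,"travel":[0,0,0],"twist":-4},{"grip":255,"travel":[0,0,0],"twist":-4},{"grip":255,"travel":[0,0,0],"twist":0}]' 50 >/dev/null; python3 s.py
python3 -m jog '[{"grip":255,"travel":[0,0,0],"twist":-5},{"grip":255,"travel":[0,0,0],"twist":-5},{"grip":255,"travel":[0,0,0],"twist":-5},{"grip":255,"travel":[0,0,0],"twist":-5},{"grip":255,"travel":[0,0,0],"twist":0}]' >/dev/null; python3 s.py
python3 -m jog '[{"grip":255,"travel":[0,0,0],"twist":-5},{"grip":255,"travel":[0,0,0],"twist":-5},{"grip":255,"travel":[0,0,0],"twist":-5},{"grip":255,"travel":[0,0,0],"twist":0},{"grip":255,"travel":[0,0,0],"twist":0},{"grip":255,"travel":[0,0,0],"twist":0}]' >/dev/null; python3 s.py
python3 - <<'E'
from rig import *
import cv2,numpy as np
a=camera('wrist')[:,:,::-1]
cv2.imwrite('pics/w3.png',cv2.resize(a[130:330,220:420],(500,500),interpolation=2))
E
```

```text
14.3 [0.5229 0.0603 0.2431] F [-4.29 -3.73  6.09] M [-0.7    0.71   0.053] 0.011904288609242543 yaw 1.4083195769771844 twist~ 0.6366804230228156
14.8 [0.5229 0.0604 0.2431] F [-4.39 -3.59  6.07] M [-0.694  0.775  0.115] 0.011916366389220492 yaw 1.059446287920127 twist~ 0.985553712079873
15.4 [0.5231 0.0606 0.2431] F [-3.09 -3.29  5.78] M [-0.572  0.689  0.194] 0.01182371249041858 yaw 0.7991002184674068 twist~ 1.2458997815325932
```

View pics/w3.png

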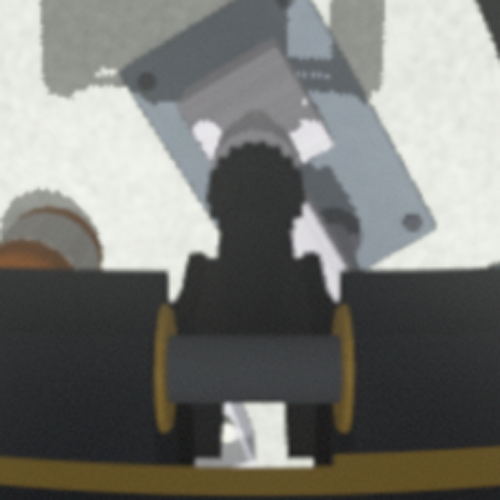

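The wing is still parallel to the jaws (crop centre (255,240)). Fz is steady and the resisting moment is rising, so the clamp is engaging. Add 3° more, then open and lift clear.

```bash
python3 -m jog '[{"grip":255,"travel":[0,0,0],"twist":-3},{"grip":255,"travel":[0,0,0],"twist":0},{"grip":255,"travel":[0,0,0],"twist":0}]' >/dev/null; python3 s.py
python3 -m jog '[{"grip":100,"travel":[0,0,0],"twist":0},{"grip":100,"travel":[0,0,0],"twist":0},{"grip":100,"travel":[0,0,0],"twist":0},{"grip":60,"travel":[0,0,0],"twist":0},{"grip":60,"travel":[0,0,0],"twist":0},{"grip":60,"travel":[0,0,0],"twist":0},{"grip":60,"travel":[0,0,0],"twist":0},{"grip":60,"travel":[0,0,0],"twist":0}]' 20 >/dev/null; python3 s.py
python3 -m jog '[{"grip":60,"travel":[0,0,1],"twist":0},{"grip":60,"travel":[0,0,2],"twist":0},{"grip":60,"travel":[0,0,3],"twist":0},{"grip":60,"travel":[0,0,3],"twist":0},{"grip":60,"travel":[0,0,3],"twist":0},{"grip":60,"travel":[0,0,0],"twist":0},{"grip":60,"travel":[0,0,0],"twist":0},{"grip":60,"travel":[0,0,0],"twist":0}]' >/dev/null; python3 s.py
python3 - <<'E'
from rig import *
import cv2,numpy as np
a=camera('wrist')[:,:,::-1];b=camera('scene')[:,:,::-1]
cv2.imwrite('pics/w4.png',np.hstack([cv2.resize(a[100:300,220:420],(400,400),interpolation=2),cv2.resize(b[110:260,250:400],(400,400),interpolation=2)]))
for c in('wrist','scene'):
    for d in search_frame('wing',c):print(c,d)
E
```

```text
15.75 [0.5232 0.0607 0.2431] F [-3.22 -3.07  5.26] M [-0.565  0.653  0.133] 0.01197047972565428 yaw 0.7466696242755592 twist~ 1.2983303757244409
16.55 [0.5236 0.0611 0.2422] F [0.05 0.59 0.07] M [-0.088  0.016 -0.019] 0.0637701919167452 yaw 0.7479418573800886 twist~ 1.2970581426199113
17.35 [0.5228 0.0611 0.3613] F [ 0.48 -0.16  0.39] M [-0.034  0.007  0.001] 0.06666969224201384 yaw 0.747985623810416 twist~ 1.2970143761895838
wrist {'at': [0.5283, 0.06, 0.2591], 'p': 0.77}
wrist {'at': [0.7161, 0.0848, 0.1486], 'p': 0.63}
scene {'at': [0.2763, 0.2041, 0.2695], 'p': 0.92}
scene {'at': [0.5317, 0.0584, 0.2453], 'p': 0.86}
scene {'at': [0.7383, 0.0865, 0.1538], 'p': 0.58}
```

View pics/w4.png

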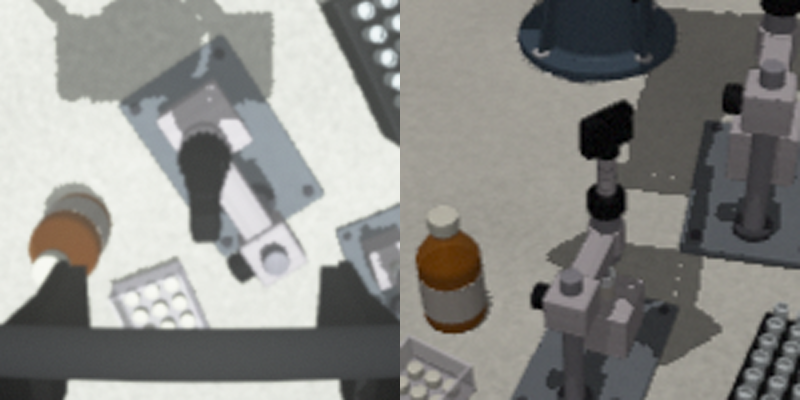

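The wing is released and clear of the robot. It sits at crop (205,200), parallel to the open jaws (twist about 1.3), and is about 30 mm lower. The bottle, cap box and rack are standing in place. Handing in.

```bash
python3 -c "
from rig import *
print(hand_in())"; python3 s.py
```

```text
the job is handed in; nothing more can be done
None
the job is handed in; nothing more can be done
```

The probe is set to the tube's depth and clamped, and the job is handed in; no verdict is reported.

- **Target:** I used the middle-sized station; its base measured 170 x 108 mm in the top view.
- **Unlock:** I pinched the wing and turned it 53° anticlockwise, to a twist of about 0.29. It then slid at a steady 2.4 N.
- **Lowering:** I lowered it about 32 mm, at 4 mm/s over the last 18 mm. I stopped when the force rose to about 6.5 N, which is roughly 4 N on the tube's bottom, with the tip about 46 mm above the table.
- **Clamping:** Holding that height, I turned it 58° clockwise to a twist of about 1.30, opened the jaws and lifted clear about 17 s into the 48 s allowed.

**Last checks:** The gripper reads no outside force. The wing still stands at its clamped angle and about 30 mm lower than at the start. In the last pictures the bottle, cap box and rack look undisturbed.

**What was off:**
- The resisting moment read 0.13 Nm after the last 3° of tightening, against 0.19 Nm before it. I took this as sensor noise, because the wing stayed parallel to the jaws.
- The twist values come from the jaw angle and the measured station direction, so they are good to about 0.05 rad.
- My force guard stopped the descent once by mistake, because of a wrong exit code, and did no harm.

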